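# Pump down the vacuum sample box

## Task

Pump down the vacuum sample box: with the fingertips press the blue pump knob right down and let it spring right back up, again and again, until the green indicator pin has popped fully out and the orange band at its foot shows. Only press the knob, never pull it up, do not touch the indicator pin, and leave the racks, the bottle and the jar where they stand. Finish with the knob sprung back up and the hand clear.

Things in the scene. Friction and masses are not known exactly. Their poses are not given: they have to be found in the camera images.
- vac_box: Vacuum sample box, fixed: white tub 200 (x) by 140 (y) mm, grey lid 206 by 146 mm, its top 60 mm above the bench. Origin: centre of the underside, on the bench; z up. On the lid: the white pump barrel (62 mm across, 34 mm high, axis at x = -35 mm, y = 0) with the blue knob above it, and at x = +60 mm, y = 0 a black collar (28 mm across, 10 mm high) for the indicator pin.
- knob_top (a point): Middle of the flat top (44 mm across) of the round blue pump knob, 52 mm across and 14 mm thick, on a 18 mm steel stem. At rest it is 133 mm above the bench, pressed fully down 109 mm. Press it straight down here, closed fingers pointing down.
- plunger (a joint): How far the pump plunger is pressed, m: 0 = up at rest (a spring returns it), 0.024 = stopped at the bottom. Pressing takes about 5 N at first, 9 N at the bottom, about 1 N more while the pin is rising. Only about the last 15 mm of a press raise the pin, so press to the stop; a new press counts only after the plunger has come back to within 5 mm of the top.
- knob (a joint): How far the knob has been pulled up off its stem, m: 0 = seated, up to 0.012. It should stay seated: a light spring holds it down.
- pin (a joint): How far the indicator pin stands out of its collar, m: 0 = flush; it starts between 0 and 0.010, stays where it has been raised to, and is fully out at about 0.030. A full press raises it by about 6 mm (the first one by 1 to 8 mm): four or five full presses are needed, more do nothing further.
- indicator: Indicator pin, 18 mm across, green with a white tip, and with an orange band that comes out of the collar only with the last press; fully out, about 4 mm of orange shows. Origin: middle of its tip, 70 mm above the bench when flush, 100 mm when fully out. Not to be touched.
- tube_rack: Green rack 190 by 66 mm with glass blood tubes with red and grey caps, 101 mm high in all, loose. Origin: centre of its underside, x along its length.
- microtube_rack: Teal microtube rack 185 by 66 mm, 34 mm high (43 mm with the white tube caps), loose. Origin: centre of its underside, x along its length.
- reagent_bottle: Amber bottle with a white cap, 56 mm across, 110 mm high, loose. Origin: centre of its underside.
- sample_jar: Clear jar with a blue cap, 50 mm across, 60 mm high, loose. Origin: centre of its underside.

How it is judged (in metres and radians):
On the way, in this order (a step that is already met when the one before it is completed fails the run):
1. the knob is pressed well down for the first time (value of joint plunger above 0.018 m), for 0.02 s.
2. the knob has sprung back up, the pin not yet out (value of joint plunger below 0.006 m and value of joint pin below 0.026 m), for 0.02 s.
3. the indicator pin is fully out (value of joint pin above 0.0275 m), for 0.2 s.
At the end, for the whole second after the job is handed in: The indicator pin stands at least 27.5 mm out of its collar (fully out is 30), and the knob is seated and has sprung back to within 3 mm of its top (value of joint pin above 0.0275 m and value of joint each of plunger, knob below 0.003 m); the robot touches nothing.
It fails at once if the knob is pulled up off its stem by more than 4 mm (value of joint knob above 0.004 m).
It fails at once if the indicator pin is touched (contact force between indicator and the arm above 0.5 N or contact force between indicator and the fingers above 0.5 N).
It fails at once if a rack, the bottle or the jar is moved by more than 15 mm or tipped (distance of any of tube_rack, microtube_rack, reagent_bottle, sample_jar from where it was at the start of the episode above 0.015 m or angle between any of tube_rack, microtube_rack, reagent_bottle, sample_jar's own z axis and vertical above 0.3 rad).
It also fails if it takes over 45 s, if anything falls off the work surface, if the arm or the gripper's body presses on something with over 40 N, if the wrist force passes 120 N, or if a joint passes its speed limit or range.

## Robot

A 7-joint arm with a two-finger parallel gripper is mounted at the origin on the work surface. World frame = base frame: x ahead of the robot, y to its left, z up, the work surface at z = 0. Lengths are in mm, angles in rad, forces in N, time in s.
With the tool pointing down it reaches from about 400 to 875 mm from the base axis. Payload 4.4 kg.
Tool frame: the origin (TCP) lies at the very end of the fingers, on their centre line; the grasp point (between the pads) lies 19 mm behind it (ctrl.grasp_offset is the distance from the TCP to the grasp point, in mm); z points along the fingers, y is the line along which they close (so a half turn about z gives the same grasp; the last joint's range is limited). The gripper opens to 85 mm and grips with 20 to 120 N. Pads are 22 mm wide; open, the fingers measure 114 mm over their backs; the gripper's body (76 mm by 85 mm) begins 54 mm behind the grasp point. The pads swing forward as they close: fully open they stand 13 mm farther back than shut.
Start: joints at [1.263, 0.628, 0.038, 1.517, -0.027, 0.996, -0.02], TCP at [155.67, -631.098, 231.313] pointing down, gripper open.
Joint ranges: [-3.06, 3.06], [-0.37, 2.12], [-1.25, 1.32], [0.18, 2.47], [-1.1, 4.24], [0.23, 1.98], [-2.94, 2.94]. Speed limits (rad/s): [2.57, 2.57, 3.14, 3.14, 3.14, 3.14, 3.14].

## Interface

Orientations are given as [roll, pitch, yaw] about the fixed x, y, z axes, in that order (R = Rz(yaw) Ry(pitch) Rx(roll)).
In Python, from cell import status, cams, ctrl gives the robot as it stands.
- The arm moves only by the tool move_arm, never from a script. Its argument "plan" is a list of rows, each a list of 3 entries, a list of its own where there are three numbers: the shift along the world's x, y, z in mm, then the turn, a rotation vector about the world's x, y, z in degrees, then the opening, from 0 (shut) to 1 (fully open). In form: [[[x, y, z], [wx, wy, wz], gripper], ...]. A call has 1 to 10 rows; each row shifts and turns the commanded pose from where the row before left it; what a row does not reach is not made up. A row lasts 1/8 s, in which the tool goes at most 62.5 mm and 10.7 degrees, less where a joint would pass 70% of its speed; a pose out of reach is approached as far as the arm can. A call with a gripper value outside its range is refused whole. The fingers move at their own pace and stop on an object; the grip force is fixed at half the most. Time passes only in rows, so rows that do not move let the fingers close. It gives the time, the measured TCP pose, the force, the opening and the grip force at its end, in the units of the state.
- status.read_state(): the state, without advancing time (a new reading comes with each control period).
- cams.get_image(name): name is "scene" or "top" or "wrist"; returns the picture (420x560x3 uint8, blue, green, red); there is no depth.
- cams.camera_params(name): a dict with "K" (3x3 intrinsics, pixels), "pose" (4x4, takes a point from camera to world coordinates); the wrist camera has in their place "tool_from_camera" (4x4, takes a point from camera to tool coordinates, whose origin is the TCP and whose axes are the flange's). Camera axes: x right, y down, z forward; pixel columns grow to the right and rows downward; lengths in mm; the calibration is good to about 2 mm. A picture is of the moment at which its call begins: read the wrist's pose just before it. camera_params takes no time and is no camera call.
- ctrl.finish_job(): hands the job in; it is judged then, once.
The state is a dict: "clock": time; "qpos": joint angles; "qd": joint speeds; "tau": joint torques, N m; "eef_pos": TCP position; "tool_rot": TCP orientation; "force": force on the tool from outside, world axes, zero at the start; "torque": the same for the moment, N m; "width": finger opening in mm; "gripper_force": force on a finger pad.
Only numpy, scipy, OpenCV 4.12 (cv2) and the standard library are available. Lean on these libraries where they do the work, as an engineer would, in place of code of your own. Each camera call takes 0.05 s, during which the arm holds its last target. There are 200 camera calls.

## Working session

There is one attempt and no reset: what is moved stays moved. The work goes in short steps, Python scripts to look and compute and a tool call to move; the robot and the scene stay as the last step left them, time stands still between calls to the robot, and variables do not carry over. Pictures are saved under pics/ and viewed, at most 10 in all, crops included, and the job is handed in when it is done.

Besides the shell and the picture viewer there is one more tool, called after ">>>" as name(argument=value, ...), one argument or row to a line, values as JSON. move_arm: Moves the arm, as the interface text tells. Its arguments: {"type":"object","properties":{"plan":{"type":"array","items":{"type":"array"}}},"required":["plan"]}

```bash
mkdir -p pics
python3 - <<'E'
from cell import status,cams,ctrl
import cv2,numpy as np
for n in("scene","top"):
    cv2.imwrite(f"pics/{n}0.png",cams.get_image(n))
    p=cams.camera_params(n);print(n,np.round(p["K"],1).tolist(),np.round(p["pose"],3).tolist())
s=status.read_state();print(s["clock"],s["eef_pos"],s["tool_rot"],s["force"],s["width"])
E
```

```text
scene [[397.3, 0.0, 280.4], [0.0, 397.3, 209.7], [0.0, 0.0, 1.0]] [[-0.867, 0.391, -0.309, 900.528], [0.498, 0.696, -0.517, 535.088], [0.014, -0.602, -0.798, 824.911], [0.0, 0.0, 0.0, 1.0]]
top [[400.7, 0.0, 280.3], [0.0, 400.7, 208.1], [0.0, 0.0, 1.0]] [[0.028, -0.98, 0.198, 457.845], [-1.0, -0.029, -0.006, 56.094], [0.011, -0.198, -0.98, 883.961], [0.0, 0.0, 0.0, 1.0]]
0.1 [ 155.54951905 -630.54027332  230.47484498] [-3.13987832e+00  4.20369410e-06  2.41808913e-01] [-0.36394068 -0.03955808 -0.22718758] 85.59141727415061
```

View pics/top0.png

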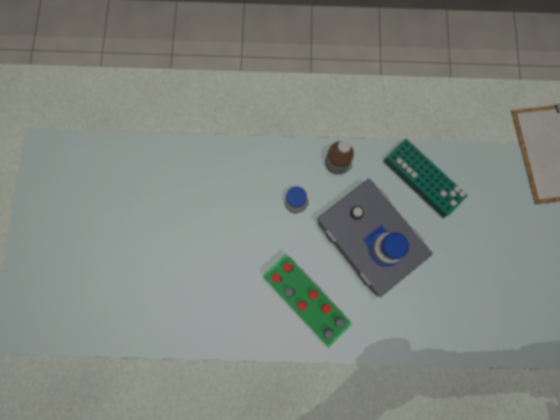

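View pics/scene0.png

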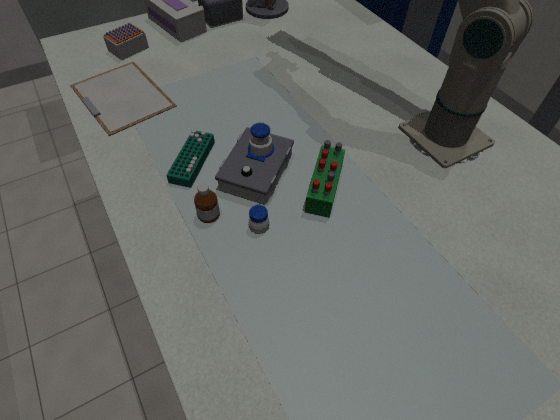

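The top view has the knob near (395,246) and the pin at (357,212). In the scene view the knob is near (260,130). I'll enlarge both.

Run:
```python
import cv2,numpy as np
a=cv2.imread("pics/top0.png")[190:290,320:420];b=cv2.imread("pics/scene0.png")[110:210,210:310]
f=lambda i:cv2.resize(i,(400,400),interpolation=cv2.INTER_CUBIC)
cv2.imwrite("pics/crop.png",np.clip(np.hstack([f(a),f(b)])*1.4,0,255).astype('uint8'))
```

```text
(no output)
```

View pics/crop.png

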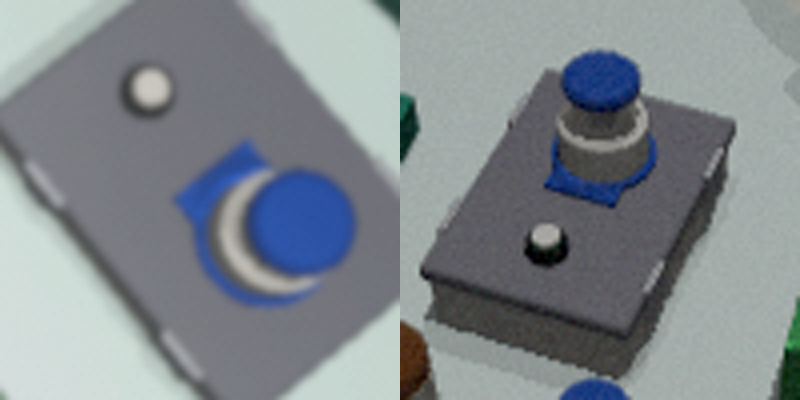

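In the crop the knob disc is centred at top pixel (395,245) and scene pixel (260,129.5). The pin tip is at top (357.6,212) and scene (246,168.6).

Run:
```python
from cell import cams,status
import numpy as np
def ray(n,u,v,z):
    p=cams.camera_params(n);P=np.array(p["pose"]);d=P[:3,:3]@np.linalg.inv(p["K"])@[u,v,1];o=P[:3,3]
    return np.round(o+d*(z-o[2])/d[2],1)
for n,k,q in(("top",(395.1,245.1),(357.6,211.9)),("scene",(259.9,129.6),(246.1,168.6))):
    print(n,ray(n,*k,128),ray(n,*q,73))
for nm,u,v,z in(("bottle",343,146,110),("jar",297,194,60),("tube far",287,267,101),("tube near",340,323,101)):print(nm,ray("top",u,v,z))
```

```text
top [ 545.8 -167.7  128. ] [ 618.8 -108.3   73. ]
scene [ 547.2 -167.6  128. ] [ 620.  -109.7   73. ]
bottle [747.4 -72.5 110. ]
jar [656.1  17.   60. ]
tube far [500.4  35.5 101. ]
tube near [398.5 -67.1 101. ]
```

>>> move_arm(
  plan=[
    [[33,39,0],[0,0,0],0],
    [[35,42,0],[0,0,0],0],
    [[35,42,0],[0,0,0],0],
    [[35,42,0],[0,0,0],0],
    [[35,42,0],[0,0,0],0],
    [[35,42,0],[0,0,0],0],
    [[35,42,0],[0,0,0],0],
    [[35,42,0],[0,0,0],0],
    [[35,42,0],[0,0,0],0],
    [[35,42,0],[0,0,0],0],
  ],
)

```text
clock: 1.35
eef_pos: [504.4, -212.6, 231.1]
tool_rot: [-3.141, 0.0, 0.242]
force: [0.8, -0.6, -0.1]
width: -0.3
gripper_force: 0.0
```

>>> move_arm(
  plan=[
    [[21,22,0],[0,0,0],0],
    [[21,22,0],[0,0,0],0],
    [[0,0,-40],[0,0,0],0],
    [[0,0,-40],[0,0,0],0],
    [[0,0,0],[0,0,0],0],
    [[0,0,0],[0,0,0],0],
  ],
)

```text
clock: 2.1
eef_pos: [546.4, -170.4, 152.3]
tool_rot: [3.141, -0.001, 0.241]
force: [0.1, -0.6, -0.1]
width: -0.1
gripper_force: 0.0
```

Run:
```python
from cell import status,cams
import cv2,numpy as np
s=status.read_state();print(s["clock"],s["eef_pos"],s["force"])
f=lambda i:cv2.resize(i,(400,400),interpolation=cv2.INTER_CUBIC)
a=cams.get_image("scene")[80:200,200:320];b=cams.get_image("wrist")
cv2.imwrite("pics/c1.png",np.hstack([f(a),cv2.resize(b,(400,400))]))
```

```text
2.1 [ 546.356792   -170.44032681  152.32325339] [ 0.09806431 -0.64889927 -0.10344591]
```

View pics/c1.png

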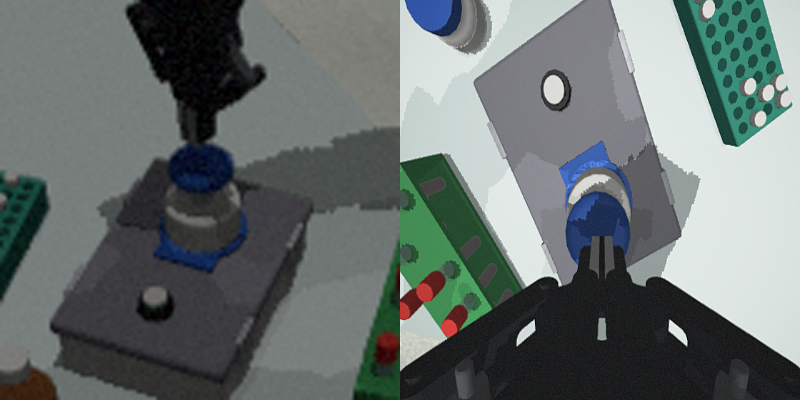

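The closed fingertips are over the knob in both views. In the wrist half they reach the disc around (600,240), and nothing else is close. First press:

>>> move_arm(
  plan=[
    [[0,3,-13],[0,0,0],0],
    [[0,0,-10],[0,0,0],0],
    [[0,0,-10],[0,0,0],0],
    [[0,0,-10],[0,0,0],0],
    [[0,0,-2],[0,0,0],0],
    [[0,0,0],[0,0,0],0],
  ],
)

```text
clock: 2.95
eef_pos: [546.4, -166.7, 108.8]
tool_rot: [3.141, -0.002, 0.242]
force: [-4.4, 2.5, 23.8]
width: 0.0
gripper_force: 11.9
```

>>> move_arm(
  plan=[
    [[0,0,-1],[0,0,0],0],
    [[0,0,0],[0,0,0],0],
    [[0,0,12],[0,0,0],0],
    [[0,0,12],[0,0,0],0],
    [[0,0,9],[0,0,0],0],
    [[0,0,0],[0,0,0],0],
    [[0,0,0],[0,0,0],0],
  ],
)

```text
clock: 3.82
eef_pos: [545.1, -167.2, 137.6]
tool_rot: [-3.141, 0.001, 0.242]
force: [-0.6, 0.4, -0.4]
width: 0.2
gripper_force: 0.0
```

Run:
```python
from cell import status,cams
import cv2,numpy as np
f=lambda i:cv2.resize(i,(400,400),interpolation=cv2.INTER_CUBIC)
a=cams.get_image("scene")[80:200,200:320];b=cams.get_image("wrist")
cv2.imwrite("pics/c2.png",np.hstack([f(a),cv2.resize(b,(400,400))]))
```

```text
(no output)
```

View pics/c2.png

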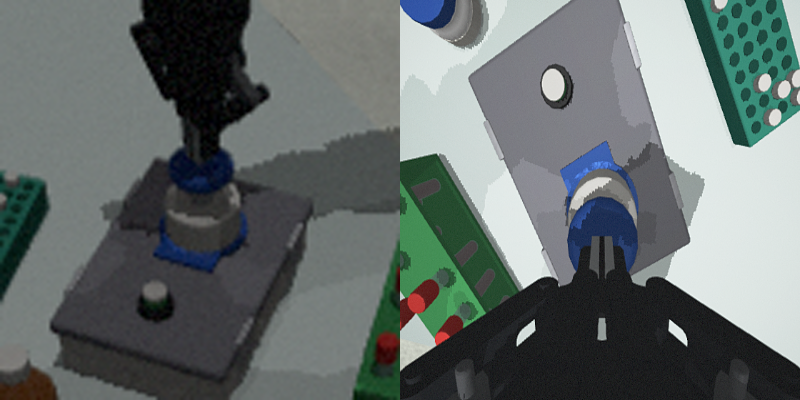

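The pin has started to rise, with a little green showing at about (155,300) in the left half. The knob is back up. I'll carry on with full presses.

>>> move_arm(
  plan=[
    [[0,0,-11],[0,0,0],0],
    [[0,0,-10],[0,0,0],0],
    [[0,0,-11],[0,0,0],0],
    [[0,0,0],[0,0,0],0],
    [[0,0,0],[0,0,0],0],
    [[0,0,12],[0,0,0],0],
    [[0,0,12],[0,0,0],0],
    [[0,0,8],[0,0,0],0],
    [[0,0,0],[0,0,0],0],
    [[0,0,0],[0,0,0],0],
  ],
)

```text
clock: 5.18
eef_pos: [545.0, -166.9, 137.5]
tool_rot: [-3.141, 0.001, 0.242]
force: [0.2, 0.3, 0.1]
width: -0.1
gripper_force: 0.0
```

>>> move_arm(
  plan=[
    [[0,0,-11],[0,0,0],0],
    [[0,0,-10],[0,0,0],0],
    [[0,0,-11],[0,0,0],0],
    [[0,0,0],[0,0,0],0],
    [[0,0,0],[0,0,0],0],
  ],
)

```text
clock: 5.8
eef_pos: [546.3, -167.3, 108.8]
tool_rot: [3.141, -0.002, 0.242]
force: [-5.4, 2.2, 27.4]
width: -0.1
gripper_force: 13.4
```

Each press reaches the stop (108.8 mm, 27 N).

>>> move_arm(
  plan=[
    [[0,0,12],[0,0,0],0],
    [[0,0,12],[0,0,0],0],
    [[0,0,8],[0,0,0],0],
    [[0,0,0],[0,0,0],0],
    [[0,0,0],[0,0,0],0],
  ],
)

```text
clock: 6.42
eef_pos: [545.0, -166.9, 137.5]
tool_rot: [-3.141, 0.001, 0.242]
force: [-0.7, -0.3, -0.3]
width: -0.1
gripper_force: 0.0
```

>>> move_arm(
  plan=[
    [[0,0,-11],[0,0,0],0],
    [[0,0,-10],[0,0,0],0],
    [[0,0,-11],[0,0,0],0],
    [[0,0,0],[0,0,0],0],
    [[0,0,0],[0,0,0],0],
    [[0,0,12],[0,0,0],0],
    [[0,0,12],[0,0,0],0],
    [[0,0,8],[0,0,0],0],
    [[0,0,0],[0,0,0],0],
    [[0,0,0],[0,0,0],0],
  ],
)

```text
clock: 7.68
eef_pos: [545.0, -166.9, 137.5]
tool_rot: [-3.141, 0.001, 0.242]
force: [-0.1, 0.1, 0.7]
width: -0.1
gripper_force: 0.0
```

>>> move_arm(
  plan=[
    [[0,0,-11],[0,0,0],0],
    [[0,0,-10],[0,0,0],0],
    [[0,0,-11],[0,0,0],0],
    [[0,0,0],[0,0,0],0],
    [[0,0,0],[0,0,0],0],
    [[0,0,12],[0,0,0],0],
    [[0,0,12],[0,0,0],0],
    [[0,0,8],[0,0,0],0],
    [[0,0,0],[0,0,0],0],
    [[0,0,0],[0,0,0],0],
  ],
)

```text
clock: 8.93
eef_pos: [545.1, -166.9, 137.5]
tool_rot: [-3.141, 0.001, 0.242]
force: [0.4, 0.3, -0.0]
width: 0.0
gripper_force: 0.0
```

Run:
```python
from cell import status,cams
import cv2,numpy as np
f=lambda i:cv2.resize(i,(400,400),interpolation=cv2.INTER_CUBIC)
a=cams.get_image("scene")[130:190,220:280];b=cams.get_image("wrist")[40:140,170:270]
cv2.imwrite("pics/c3.png",np.hstack([f(a),f(b)]))
```

```text
(no output)
```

View pics/c3.png

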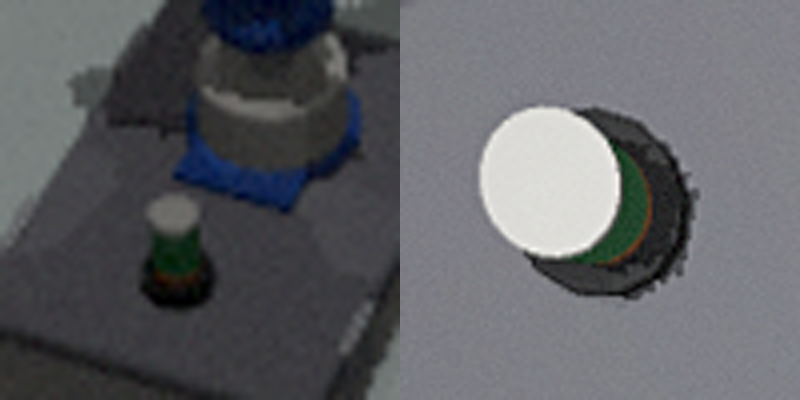

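Orange now shows at the pin's foot, at about (178,280) in the left half and (640,225) in the right. I'll do one more press to be sure, since extra presses are harmless, then lift clear.

>>> move_arm(
  plan=[
    [[0,0,-11],[0,0,0],0],
    [[0,0,-10],[0,0,0],0],
    [[0,0,-11],[0,0,0],0],
    [[0,0,0],[0,0,0],0],
    [[0,0,0],[0,0,0],0],
    [[0,0,12],[0,0,0],0],
    [[0,0,12],[0,0,0],0],
    [[0,0,8],[0,0,0],0],
    [[0,0,0],[0,0,0],0],
    [[0,0,0],[0,0,0],0],
  ],
)

```text
clock: 10.28
eef_pos: [545.0, -166.9, 137.5]
tool_rot: [-3.141, 0.001, 0.242]
force: [-0.3, 0.0, -0.3]
width: 0.1
gripper_force: 0.0
```

>>> move_arm(
  plan=[
    [[0,0,30],[0,0,0],0],
    [[0,0,40],[0,0,0],0],
    [[0,0,0],[0,0,0],0],
    [[0,0,0],[0,0,0],0],
    [[0,0,0],[0,0,0],0],
  ],
)

```text
clock: 10.9
eef_pos: [544.7, -166.8, 206.9]
tool_rot: [-3.14, 0.002, 0.242]
force: [-0.1, 0.1, -0.6]
width: -0.2
gripper_force: 0.0
```

Run:
```python
from cell import status,cams
import cv2,numpy as np
f=lambda i:cv2.resize(i,(400,400),interpolation=cv2.INTER_CUBIC)
a=cams.get_image("scene")[110:190,220:300];b=cams.get_image("wrist")
cv2.imwrite("pics/c4.png",np.hstack([f(a),f(b)]))
```

```text
(no output)
```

View pics/c4.png

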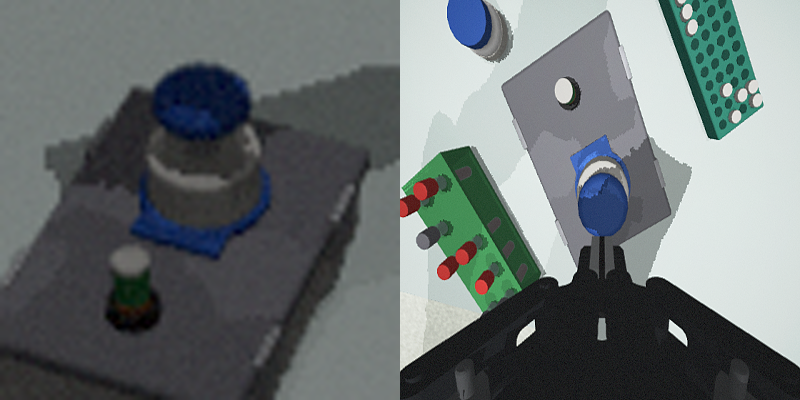

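The knob is up, the hand is clear and orange shows at about (135,307) in the left half. I'll check the pin height by comparing its projected tip with tip pixel (246,161.3), then hand in.

Run:
```python
from cell import cams,ctrl
import numpy as np
p=cams.camera_params("scene");P=np.linalg.inv(p["pose"]);v={}
for z in(70,80,90,94,97,100):
    q=p["K"]@(P@[619.5,-109,z,1])[:3];v[z]=q[:2]/q[2];print(z,v[z].round(1))
```

```text
70 [246.5 169.5]
80 [246.2 166.8]
90 [246.  164.1]
94 [245.9 163. ]
97 [245.9 162.2]
100 [245.8 161.3]
```

The tip matches z = 100 mm, so the pin is fully out.

```bash
python3 -c "
from cell import ctrl;print(ctrl.finish_job())"
```

```text
the job is handed in; nothing more can be done
None
```

The job is handed in, with no verdict returned: after six full presses the pin measures about 100 mm (fully out) with the orange band showing, the knob is back up, and the hand is about 70 mm clear.

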